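# Amber roundel from the pocket tray into the leaded panel

## Task

Take the amber glass roundel by the boss on its face, lift it straight up out of its tight tray pocket, keep it level, and set it boss up in the empty round opening of the leaded panel, flat on the board. Lower it all the way down before you let go; it is glass and must not be dropped or thrown in. Leave the green and blue roundels where they are in the tray.

Things in the scene. Friction and masses are not known exactly. Their poses are not given: they have to be found in the camera images.
- amber_roundel: amber (orange-yellow) glass roundel: disc 70 mm across, 12 mm thick, with an upright round boss 24 mm across and 30 mm tall in the middle of its top (about 0.15 kg). Origin: centre of the underside; z up. It lies in one of three tray pockets (which one varies), 73 mm wide, 14 mm deep, floor 6 mm above the bench: the disc is sunk 2 mm and only the boss, up to 48 mm above the bench, can be gripped
- green_roundel: green glass roundel, same size and form, in another pocket; leave it there. Origin: centre of the underside. The wooden tray, 290 x 110 x 20 mm, is fixed to the bench; its pockets stand in one row 88 mm apart
- blue_roundel: dark blue glass roundel, same size and form, in another pocket of the tray; leave it there. Origin: centre of the underside
- panel: half-finished leaded glass panel on a 220 x 220 mm plywood board fixed to the bench. Origin: on the bench under the centre of the empty round opening in the board's middle; z up. The opening is a grey lead ring, 86 mm inner and 100 mm outer diameter; its floor (white paper with a drawn circle) is 6 mm above the bench, the top of the lead 14 mm above the bench
Things that resemble listed ones, but are neither listed nor needed, are in the scene too. What is meant by the amber_roundel is not red, and is the smaller of those in its own colour.

How it is judged:
By the outcome, as a careful person would: the job done as asked, in the order asked, and still so for the second after the job is handed in, with the robot touching nothing.
It also fails if it takes over 38 s, if anything falls off the work surface, if the arm or the gripper's body presses on something with over 40 N, if the wrist force passes 120 N, or if a joint passes its speed limit or range.

## Robot

A 7-joint arm with a two-finger parallel gripper is mounted at the origin on the work surface. World frame = base frame: x ahead of the robot, y to its left, z up, the work surface at z = 0. Lengths are in mm, angles in rad, forces in N, time in s.
With the tool pointing down it reaches from about 425 to 825 mm from the base axis. Payload 3.6 kg.
Tool frame: the origin (TCP) lies at the very end of the fingers, on their centre line; the grasp point (between the pads) lies r.grip_depth behind it (r.grip_depth is the distance from the TCP to the grasp point, in mm); z points along the fingers, y is the line along which they close (so a half turn about z gives the same grasp; the last joint's range is limited). The gripper opens to 93 mm and grips with 3 to 60 N. Pads are 15 mm wide; open, the fingers measure 128 mm over their backs; the gripper's body (75 mm by 188 mm) begins 65 mm behind the grasp point.
Start: joints at [1.125, 0.615, -0.013, 1.423, 0.008, 1.103, -0.04], TCP at [264.34, -593.79, 218.64] pointing down, gripper open.
Joint ranges: [-3.12, 3.12], [-0.3, 2.06], [-1.34, 1.32], [0.26, 2.42], [-1.36, 4.5], [0.01, 1.98], [-2.84, 2.84]. Speed limits (rad/s): [2.79, 2.79, 3.14, 3.14, 3.14, 3.14, 3.14].

## Interface

Orientations are given as a unit quaternion [x, y, z, w].
In Python, from plant import state, vision, order, r gives the robot as it stands.
- The arm moves only by the tool step_arm, never from a script. Its argument "rows" is a list of rows, each an object of numbers: "dx", "dy", "dz": the shift along the tool's x, y, z in m; "ax", "ay", "az": the turn, a rotation vector about the tool's x, y, z in degrees; "claw": the opening, from 0 (shut) to 1 (fully open). In form: [{"dx": .., "dy": .., "dz": .., "ax": .., "ay": .., "az": .., "claw": ..}, ...]. A call has 1 to 10 rows; each row shifts and turns the commanded pose from where the row before left it, along the tool's axes as they then stand; what a row does not reach is not made up. A row lasts 1/10 s, in which the tool goes at most 50 mm and 8.59 degrees, less where a joint would pass 70% of its speed; a pose out of reach is approached as far as the arm can. A call is refused whole if a number of a shift passes 0.05 or a number of a turn 8.59, either way. A call with a gripper value outside its range is refused whole. The fingers move at their own pace and stop on an object; the grip force is fixed at half the most. Time passes only in rows, so rows that do not move let the fingers close. It gives the time, the measured TCP pose, the force, the opening and the grip force at its end, in the units of the state.
- state(): the state, without advancing time (a new reading comes with each control period).
- vision.snapshot(name): name is "side" or "top" or "wrist"; returns the picture (420x560x3 uint8, red, green, blue); there is no depth.
- vision.get_calibration(name): a dict with "mtx" (3x3 intrinsics, pixels), "world_from_camera" (4x4, takes a point from camera to world coordinates); the wrist camera has in their place "mount" (4x4, takes a point from camera to tool coordinates, whose origin is the TCP and whose axes are the flange's). Camera axes: x right, y down, z forward; pixel columns grow to the right and rows downward; lengths in mm; the calibration is good to about 2 mm. A picture is of the moment at which its call begins: read the wrist's pose just before it. get_calibration takes no time and is no camera call.
- order.finish_job(): hands the job in; it is judged then, once.
The state is a dict: "clock": time; "joint_pos": joint angles; "joint_velocities": joint speeds; "joint_torque": joint torques, N m; "position": TCP position; "eef_rot": TCP orientation; "force": force on the tool from outside, world axes, zero at the start; "wrist_torque": the same for the moment, N m; "grip_width": finger opening in mm; "finger_force": force on a finger pad.
Only numpy, scipy, OpenCV 4.12 (cv2) and the standard library are available. Lean on these libraries where they do the work, as an engineer would, in place of code of your own. Each camera call takes 0.05 s, during which the arm holds its last target. There are 200 camera calls.

## Working session

There is one attempt and no reset: what is moved stays moved. The work goes in short steps, Python scripts to look and compute and a tool call to move; the robot and the scene stay as the last step left them, time stands still between calls to the robot, and variables do not carry over. Pictures are saved under pics/ and viewed, at most 10 in all, crops included, and the job is handed in when it is done.

Besides the shell and the picture viewer there is one more tool, called by a JSON object that holds its "name" and its "arguments", one argument or row to a line. step_arm: Moves the arm, as the interface text tells. Its arguments: {"type":"object","properties":{"rows":{"type":"array","items":{"type":"object","properties":{"dx":{"type":"number"},"dy":{"type":"number"},"dz":{"type":"number"},"ax":{"type":"number"},"ay":{"type":"number"},"az":{"type":"number"},"claw":{"type":"number"}}}}},"required":["rows"]}

```bash
mkdir -p pics; python3 - <<'E'
from plant import state, vision, order, r
import cv2
for n in ("top","side"):
    cv2.imwrite(f"pics/{n}0.png",vision.snapshot(n)[:,:,::-1])
    c=vision.get_calibration(n);print(c["mtx"].round(1).tolist(),c["world_from_camera"].round(3).tolist())
print(vision.get_calibration("wrist"))
s=state();print(s["clock"],s["position"],s["eef_rot"],s["force"],s["grip_width"],r.grip_depth)
E
```

```text
[[503.6, 0.0, 283.0], [0.0, 503.6, 207.1], [0.0, 0.0, 1.0]] [[0.02, -0.991, 0.135, 331.344], [-1.0, -0.019, 0.01, -29.884], [-0.007, -0.135, -0.991, 970.816], [0.0, 0.0, 0.0, 1.0]]
[[452.8, 0.0, 271.7], [0.0, 452.8, 210.8], [0.0, 0.0, 1.0]] [[0.97, -0.167, 0.175, 350.287], [-0.242, -0.677, 0.695, -569.231], [0.003, -0.717, -0.697, 625.076], [0.0, 0.0, 0.0, 1.0]]
{'mtx': array([[351.82055398,   0.        , 276.96543343],
       [  0.        , 351.82055398, 204.65803858],
       [  0.        ,   0.        ,   1.        ]]), 'mount': array([[ 9.89185999e-04, -9.69097337e-01, -2.46676655e-01,
         6.82885938e+01],
       [ 9.99999319e-01,  8.05773764e-04,  8.44474383e-04,
         1.21048253e+00],
       [-6.19612299e-04, -2.46677322e-01,  9.69097474e-01,
        -1.65400289e+02],
       [ 0.00000000e+00,  0.00000000e+00,  0.00000000e+00,
         1.00000000e+00]])}
0.1 [ 264.07038334 -593.15977327  217.60352663] [ 9.78147072e-01  2.07910935e-01 -2.61778005e-04 -1.13126094e-03] [ 0.90715844 -0.21123066  0.22829905] 93.04152697182367 18.8
```

View pics/top0.png

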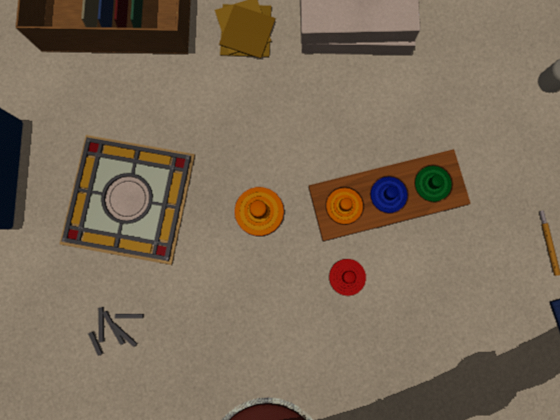

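View pics/side0.png

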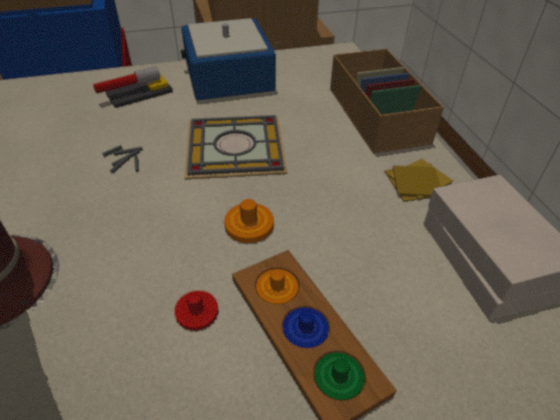

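The top view shows the tray amber roundel at about (345,206), with the larger decoy at (259,211), a red one at (347,277), and the panel opening at about (127,198). Next I'll enlarge the crops and measure.

```bash
cat >h.py <<'E'
import numpy as np
from plant import vision
def ray(n,uv,z,T=None):
    c=vision.get_calibration(n); T=c["world_from_camera"] if T is None else T
    d=T[:3,:3]@np.linalg.solve(c["mtx"],[uv[0],uv[1],1]); o=T[:3,3]
    return o+d*(z-o[2])/d[2]
E
python3 - <<'E'
import cv2,numpy as np
from h import *
a=cv2.imread("pics/top0.png"); b=cv2.imread("pics/side0.png")
f=lambda im,x,y,w:cv2.resize(im[y:y+w,x:x+w],(400,400),interpolation=cv2.INTER_CUBIC)
cv2.imwrite("pics/crops.png",np.hstack([f(a,310,170,70),f(a,87,158,80)]))
for n,uv,z in [("top",(345.5,206),18),("top",(346,204),48),("top",(127,198),14),("top",(389,195),18),("top",(433,183),18),("side",(277,286),18),("side",(235,143.5),14),("top",(259,211),12)]: print(n,uv,z,ray(n,uv,z).round(1))
E
```

```text
top (345.5, 206) 18 [ 465.8 -139.4   18. ]
top (346, 204) 48 [ 465.4 -136.8   48. ]
top (127, 198) 14 [473.9 280.8  14. ]
top (389, 195) 18 [ 488.7 -222.4   18. ]
top (433, 183) 18 [ 513.6 -306.8   18. ]
side (277, 286) 18 [ 468.5 -137.8   18. ]
side (235, 143.5) 14 [475.9 274.3  14. ]
top (259, 211) 12 [453.8  25.8  12. ]
```

View pics/crops.png

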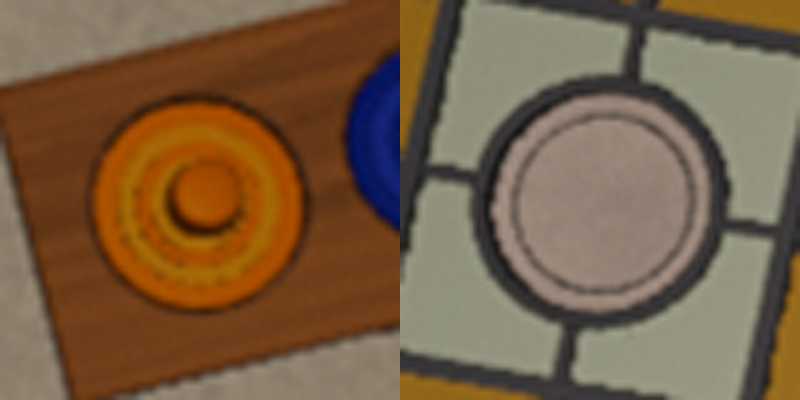

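The amber centre is about (466,-138) and both views agree. The panel is about (474,278), which I'll refine with the wrist camera. First move: above the amber roundel.

{"name": "step_arm", "arguments": {
  "rows": [
    {"dx": 0.02,"dy": -0.018,"claw": 0.5},
    {"dx": 0.033,"dy": -0.03,"claw": 0.5},
    {"dx": 0.033,"dy": -0.03,"claw": 0.5},
    {"dx": 0.033,"dy": -0.03,"claw": 0.5},
    {"dx": 0.033,"dy": -0.03,"claw": 0.5},
    {"dx": 0.033,"dy": -0.03,"claw": 0.5},
    {"dx": 0.033,"dy": -0.03,"claw": 0.5},
    {"dx": 0.033,"dy": -0.03,"claw": 0.5},
    {"dx": 0.033,"dy": -0.03,"claw": 0.5},
    {"dx": 0.033,"dy": -0.03,"claw": 0.5}
  ]
}}

```text
schema error: expected keys dx, dy, dz, ax, ay, az, claw
```

{"name": "step_arm", "arguments": {
  "rows": [
    {"dx": 0.033,"dy": -0.03,"claw": 0.5},
    {"dx": 0.02,"dy": -0.02,"claw": 0.5},
    {"dz": 0.03,"claw": 0.5},
    {"dz": 0.03,"claw": 0.5},
    {"dz": 0.02,"claw": 0.5},
    {"claw": 0.5},
    {"claw": 0.5}
  ]
}}

```text
schema error: expected keys dx, dy, dz, ax, ay, az, claw
```

```bash
cat >>h.py <<'E'
from plant import state
from scipy.spatial.transform import Rotation as R
import cv2
def wpose():
    s=state(); T=np.eye(4); T[:3,:3]=R.from_quat(s["eef_rot"]).as_matrix(); T[:3,3]=s["position"]; return s,T
def wsnap(name):
    s,T=wpose(); im=vision.snapshot("wrist"); cv2.imwrite(f"pics/{name}.png",im[:,:,::-1])
    W=T@vision.get_calibration("wrist")["mount"]; np.save(f"pics/{name}.npy",W); np.save(f"pics/{name}T.npy",T)
    print(s["clock"],s["position"].round(1),s["eef_rot"].round(4),s["grip_width"],s["force"].round(1))
def off(p): # world target -> tool-frame shift from the present
    s,T=wpose(); return T[:3,:3].T@(np.array(p)-T[:3,3])
E
python3 -c "
from h import *
wsnap('w1')"
```

```text
0.1 [ 264.1 -593.2  217.6] [ 9.781e-01  2.079e-01 -3.000e-04 -1.100e-03] 93.04152697182367 [ 0.9 -0.2  0.2]
```

View pics/w1.png

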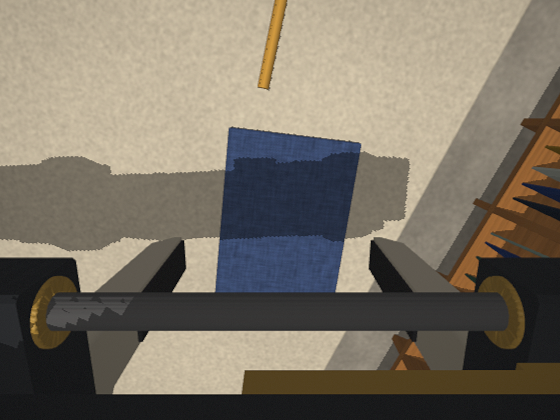

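The calls were refused because every key is needed, so the arm is still at the start. The wrist view shows only a cloth there. Resending with all the keys.

{"name": "step_arm", "arguments": {
  "rows": [
    {"dx": 0.02,"dy": -0.018,"dz": 0,"ax": 0,"ay": 0,"az": 0,"claw": 0.5},
    {"dx": 0.033,"dy": -0.03,"dz": 0,"ax": 0,"ay": 0,"az": 0,"claw": 0.5},
    {"dx": 0.033,"dy": -0.03,"dz": 0,"ax": 0,"ay": 0,"az": 0,"claw": 0.5},
    {"dx": 0.033,"dy": -0.03,"dz": 0,"ax": 0,"ay": 0,"az": 0,"claw": 0.5},
    {"dx": 0.033,"dy": -0.03,"dz": 0,"ax": 0,"ay": 0,"az": 0,"claw": 0.5},
    {"dx": 0.033,"dy": -0.03,"dz": 0,"ax": 0,"ay": 0,"az": 0,"claw": 0.5},
    {"dx": 0.033,"dy": -0.03,"dz": 0,"ax": 0,"ay": 0,"az": 0,"claw": 0.5},
    {"dx": 0.033,"dy": -0.03,"dz": 0,"ax": 0,"ay": 0,"az": 0,"claw": 0.5},
    {"dx": 0.033,"dy": -0.03,"dz": 0,"ax": 0,"ay": 0,"az": 0,"claw": 0.5},
    {"dx": 0.033,"dy": -0.03,"dz": 0,"ax": 0,"ay": 0,"az": 0,"claw": 0.5}
  ]
}}

```text
clock: 1.15
position: [437.1, -200.1, 218.7]
eef_rot: [0.978, 0.208, -0.0, 0.0]
force: [0.7, 0.4, -0.1]
grip_width: 46.3
finger_force: 0.0
```

{"name": "step_arm", "arguments": {
  "rows": [
    {"dx": 0.033,"dy": -0.03,"dz": 0,"ax": 0,"ay": 0,"az": 0,"claw": 0.5},
    {"dx": 0.02,"dy": -0.02,"dz": 0,"ax": 0,"ay": 0,"az": 0,"claw": 0.5},
    {"dx": 0,"dy": 0,"dz": 0.03,"ax": 0,"ay": 0,"az": 0,"claw": 0.5},
    {"dx": 0,"dy": 0,"dz": 0.03,"ax": 0,"ay": 0,"az": 0,"claw": 0.5},
    {"dx": 0,"dy": 0,"dz": 0,"ax": 0,"ay": 0,"az": 0,"claw": 0.5},
    {"dx": 0,"dy": 0,"dz": 0,"ax": 0,"ay": 0,"az": 0,"claw": 0.5}
  ]
}}

```text
clock: 1.75
position: [464.8, -134.6, 158.8]
eef_rot: [0.978, 0.208, -0.0, -0.0]
force: [0.3, -0.5, -0.3]
grip_width: 46.3
finger_force: 0.0
```

```bash
python3 -c "
from h import *
wsnap('w2')
print(off([466,-138,150]))"
```

```text
1.75 [ 464.8 -134.6  158.8] [ 9.782e-01  2.077e-01 -4.000e-04 -2.000e-04] 46.271216435270546 [ 0.3 -0.5 -0.3]
[-0.86452668  2.97280285  9.57236686]
```

View pics/w2.png

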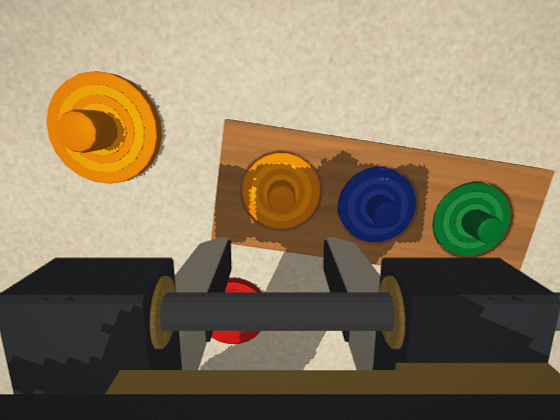

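The wrist view shows the amber disc centred near (281,190) with its boss top near (281,199). The decoy is at (105,127) and taller.

```bash
python3 - <<'E'
from h import *
W=np.load("pics/w2.npy")
im=cv2.imread("pics/w2.png"); cv2.imwrite("pics/w2c.png",cv2.resize(im[140:240,230:330],(600,600),interpolation=cv2.INTER_CUBIC))
for uv,z in [((281.5,190),18),((281,199),48),((377,203),18),((472,219),18),((243,190),18),((320,190),18)]: print(uv,ray("wrist",uv,z,W).round(1))
E
```

```text
(281.5, 190) [ 470.4 -138.1   18. ]
(281, 199) [ 469.1 -137.8   48. ]
(377, 203) [ 494.4 -221.2   18. ]
(472, 219) [ 516.3 -307.    18. ]
(243, 190) [ 456.4 -106.8   18. ]
(320, 190) [ 484.3 -169.3   18. ]
```

View pics/w2c.png

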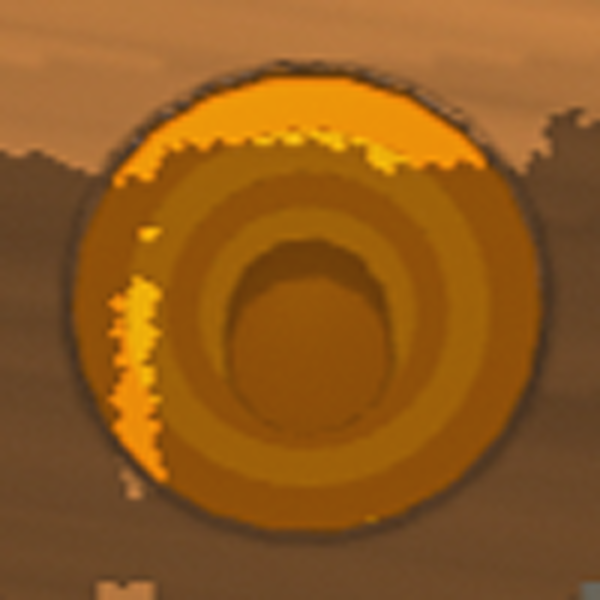

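{"name": "step_arm", "arguments": {
  "rows": [
    {"dx": 0.002,"dy": 0.0046,"dz": 0.01,"ax": 0,"ay": 0,"az": 0,"claw": 0.5},
    {"dx": 0,"dy": 0,"dz": 0.025,"ax": 0,"ay": 0,"az": 0,"claw": 0.5},
    {"dx": 0,"dy": 0,"dz": 0.025,"ax": 0,"ay": 0,"az": 0,"claw": 0.5},
    {"dx": 0,"dy": 0,"dz": 0.025,"ax": 0,"ay": 0,"az": 0,"claw": 0.5},
    {"dx": 0,"dy": 0,"dz": 0.02,"ax": 0,"ay": 0,"az": 0,"claw": 0.5},
    {"dx": 0,"dy": 0,"dz": 0.015,"ax": 0,"ay": 0,"az": 0,"claw": 0.5},
    {"dx": 0,"dy": 0,"dz": 0.01,"ax": 0,"ay": 0,"az": 0,"claw": 0.5},
    {"dx": 0,"dy": 0,"dz": 0.006,"ax": 0,"ay": 0,"az": 0,"claw": 0.5},
    {"dx": 0,"dy": 0,"dz": 0,"ax": 0,"ay": 0,"az": 0,"claw": 0.5}
  ]
}}

```text
clock: 2.7
position: [468.8, -138.1, 22.4]
eef_rot: [0.978, 0.208, -0.0, -0.0]
force: [-0.6, 0.7, -0.1]
grip_width: 46.4
finger_force: 0.0
```

```bash
python3 -c "
from h import *
wsnap('w3')
im=cv2.imread('pics/w3.png'); cv2.imwrite('pics/w3c.png',cv2.resize(im[140:340,160:400],(720,600),interpolation=cv2.INTER_CUBIC))"
```

```text
2.7 [ 468.8 -138.1   22.4] [ 0.9782  0.2078 -0.     -0.    ] 46.35982528462792 [-0.6  0.7 -0.1]
```

View pics/w3c.png

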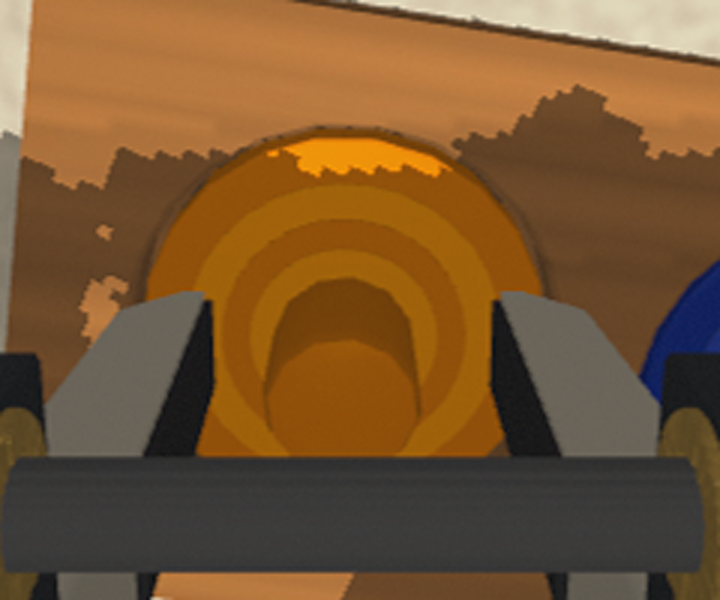

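The fingers straddle the boss. The boss is centred at crop x≈343 against a finger midline of 352, so about 1.3 mm to -y. I'll shift and close.

{"name": "step_arm", "arguments": {
  "rows": [
    {"dx": 0,"dy": -0.0012,"dz": 0,"ax": 0,"ay": 0,"az": 0,"claw": 0.5},
    {"dx": 0,"dy": 0,"dz": 0,"ax": 0,"ay": 0,"az": 0,"claw": 0.35},
    {"dx": 0,"dy": 0,"dz": 0,"ax": 0,"ay": 0,"az": 0,"claw": 0.3},
    {"dx": 0,"dy": 0,"dz": 0,"ax": 0,"ay": 0,"az": 0,"claw": 0.15},
    {"dx": 0,"dy": 0,"dz": 0,"ax": 0,"ay": 0,"az": 0,"claw": 0.1},
    {"dx": 0,"dy": 0,"dz": 0,"ax": 0,"ay": 0,"az": 0,"claw": 0.1},
    {"dx": 0,"dy": 0,"dz": 0,"ax": 0,"ay": 0,"az": 0,"claw": 0.1}
  ]
}}

```text
clock: 3.45
position: [468.3, -136.9, 22.9]
eef_rot: [0.978, 0.208, 0.0, 0.0]
force: [-0.9, 0.7, 2.6]
grip_width: 23.1
finger_force: 30.0
```

{"name": "step_arm", "arguments": {
  "rows": [
    {"dx": 0,"dy": 0,"dz": -0.003,"ax": 0,"ay": 0,"az": 0,"claw": 0.1},
    {"dx": 0,"dy": 0,"dz": -0.005,"ax": 0,"ay": 0,"az": 0,"claw": 0.1},
    {"dx": 0,"dy": 0,"dz": -0.006,"ax": 0,"ay": 0,"az": 0,"claw": 0.1},
    {"dx": 0,"dy": 0,"dz": -0.006,"ax": 0,"ay": 0,"az": 0,"claw": 0.1},
    {"dx": 0,"dy": 0,"dz": 0,"ax": 0,"ay": 0,"az": 0,"claw": 0.1}
  ]
}}

```text
clock: 3.95
position: [468.8, -137.0, 43.6]
eef_rot: [0.978, 0.208, 0.001, 0.0]
force: [-0.5, -1.0, -1.3]
grip_width: 23.5
finger_force: 30.0
```

{"name": "step_arm", "arguments": {
  "rows": [
    {"dx": 0,"dy": 0,"dz": -0.015,"ax": 0,"ay": 0,"az": 0,"claw": 0.1},
    {"dx": 0,"dy": 0,"dz": -0.025,"ax": 0,"ay": 0,"az": 0,"claw": 0.1},
    {"dx": 0,"dy": 0,"dz": -0.03,"ax": 0,"ay": 0,"az": 0,"claw": 0.1},
    {"dx": 0,"dy": 0,"dz": -0.03,"ax": 0,"ay": 0,"az": 0,"claw": 0.1},
    {"dx": 0,"dy": 0,"dz": -0.015,"ax": 0,"ay": 0,"az": 0,"claw": 0.1},
    {"dx": 0.003,"dy": -0.01,"dz": 0,"ax": 0,"ay": 0,"az": 0,"claw": 0.1},
    {"dx": 0.006,"dy": -0.02,"dz": 0,"ax": 0,"ay": 0,"az": 0,"claw": 0.1},
    {"dx": 0.008,"dy": -0.028,"dz": 0,"ax": 0,"ay": 0,"az": 0,"claw": 0.1},
    {"dx": 0.008,"dy": -0.03,"dz": 0,"ax": 0,"ay": 0,"az": 0,"claw": 0.1},
    {"dx": 0.008,"dy": -0.03,"dz": 0,"ax": 0,"ay": 0,"az": 0,"claw": 0.1}
  ]
}}

```text
clock: 4.95
position: [448.7, -13.7, 156.4]
eef_rot: [0.978, 0.208, -0.001, -0.001]
force: [0.8, -0.0, -1.4]
grip_width: 23.0
finger_force: 30.0
```

{"name": "step_arm", "arguments": {
  "rows": [
    {"dx": 0.008,"dy": -0.03,"dz": 0,"ax": 0,"ay": 0,"az": 0,"claw": 0.1},
    {"dx": 0.008,"dy": -0.03,"dz": 0,"ax": 0,"ay": 0,"az": 0,"claw": 0.1},
    {"dx": 0.009,"dy": -0.033,"dz": 0,"ax": 0,"ay": 0,"az": 0,"claw": 0.1},
    {"dx": 0.009,"dy": -0.033,"dz": 0,"ax": 0,"ay": 0,"az": 0,"claw": 0.1},
    {"dx": 0.009,"dy": -0.033,"dz": 0,"ax": 0,"ay": 0,"az": 0,"claw": 0.1},
    {"dx": 0.009,"dy": -0.033,"dz": 0,"ax": 0,"ay": 0,"az": 0,"claw": 0.1},
    {"dx": 0.009,"dy": -0.033,"dz": 0,"ax": 0,"ay": 0,"az": 0,"claw": 0.1},
    {"dx": 0.007,"dy": -0.023,"dz": 0,"ax": 0,"ay": 0,"az": 0,"claw": 0.1},
    {"dx": 0.003,"dy": -0.012,"dz": 0,"ax": 0,"ay": 0,"az": 0,"claw": 0.1},
    {"dx": 0,"dy": 0,"dz": 0,"ax": 0,"ay": 0,"az": 0,"claw": 0.1}
  ]
}}

```text
clock: 5.95
position: [407.8, 252.4, 156.8]
eef_rot: [0.978, 0.21, -0.001, -0.0]
force: [0.4, 0.0, -1.4]
grip_width: 23.2
finger_force: 30.0
```

```bash
python3 -c "
from h import *
wsnap('w4')
print(off([474,279,160]))"
```

```text
5.95 [407.8 252.4 156.8] [ 9.777e-01  2.099e-01 -1.000e-03 -2.000e-04] 23.238589931619867 [ 0.4  0.  -1.4]
[71.47069459  0.60248626 -3.28913108]
```

View pics/w4.png

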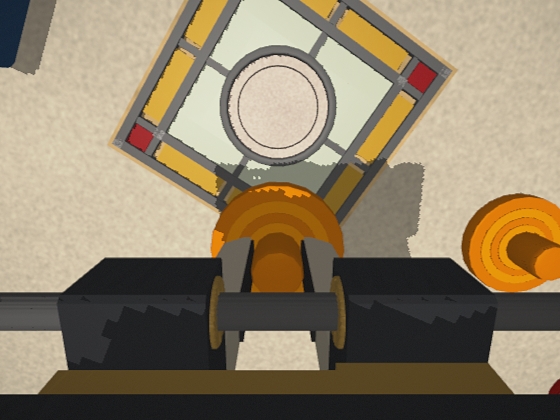

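The opening ring is centred near (278,105). The held disc is centred at x≈277.5 and looks level.

```bash
python3 - <<'E'
from h import *
W=np.load("pics/w4.npy");T=np.load("pics/w4T.npy")
im=cv2.imread("pics/w4.png",0)
for uv,z in [((278,104.5),14),((278,45),14),((278,165),14),((220,105),14),((336,105),14),((278,106),6),((277.5,182.5),T[2,3]-4.4)]:
    p=ray("wrist",uv,z,W); print(uv,p.round(1),(T[:3,:3].T@(p-T[:3,3])).round(1))
E
```

```text
(278, 104.5) [478.6 281.9  14. ] [ 76.9   2.3 142.6]
(278, 45) [520.9 301.   14. ] [123.3   2.2 142.6]
(278, 165) [432.  260.9  14. ] [ 25.8   2.4 142.7]
(220, 105) [458.2 326.3  14. ] [ 76.5 -46.6 142.7]
(336, 105) [498.4 237.2  14. ] [ 76.6  51.1 142.6]
(278, 106) [477.7 281.5   6. ] [ 75.9   2.3 150.6]
(277.5, 182.5) [441.6 265.9 152.4] [36.3  1.6  4.3]
```

{"name": "step_arm", "arguments": {
  "rows": [
    {"dx": 0.013,"dy": 0.0005,"dz": 0,"ax": 0,"ay": 0,"az": 0,"claw": 0.1},
    {"dx": 0.025,"dy": 0,"dz": 0,"ax": 0,"ay": 0,"az": 0,"claw": 0.1},
    {"dx": 0.025,"dy": 0,"dz": 0,"ax": 0,"ay": 0,"az": 0,"claw": 0.1},
    {"dx": 0.01,"dy": 0,"dz": 0,"ax": 0,"ay": 0,"az": 0,"claw": 0.1},
    {"dx": 0,"dy": 0,"dz": 0.015,"ax": 0,"ay": 0,"az": 0,"claw": 0.1},
    {"dx": 0,"dy": 0,"dz": 0.025,"ax": 0,"ay": 0,"az": 0,"claw": 0.1},
    {"dx": 0,"dy": 0,"dz": 0.025,"ax": 0,"ay": 0,"az": 0,"claw": 0.1},
    {"dx": 0,"dy": 0,"dz": 0.02,"ax": 0,"ay": 0,"az": 0,"claw": 0.1},
    {"dx": 0,"dy": 0,"dz": 0.01,"ax": 0,"ay": 0,"az": 0,"claw": 0.1},
    {"dx": 0,"dy": 0,"dz": 0,"ax": 0,"ay": 0,"az": 0,"claw": 0.1}
  ]
}}

```text
clock: 7.0
position: [475.2, 278.3, 61.4]
eef_rot: [0.978, 0.207, -0.002, 0.001]
force: [-0.9, 0.8, -0.4]
grip_width: 23.3
finger_force: 30.0
```

```bash
python3 -c "
from h import *
wsnap('w5')
n=vision.snapshot('side')[:,:,::-1];cv2.imwrite('pics/s5.png',n)
w=cv2.imread('pics/w5.png')
t=vision.snapshot('top')[:,:,::-1]
f=lambda im,x,y,w:cv2.resize(im[y:y+w,x:x+w],(400,400),interpolation=cv2.INTER_CUBIC)
cv2.imwrite('pics/m5.png',np.hstack([f(n,175,80,130),f(w,160,60,240)]))"
```

```text
7.0 [475.2 278.3  61.4] [ 9.783e-01  2.073e-01 -1.900e-03  9.000e-04] 23.298898025053457 [-0.9  0.8 -0.4]
```

View pics/m5.png

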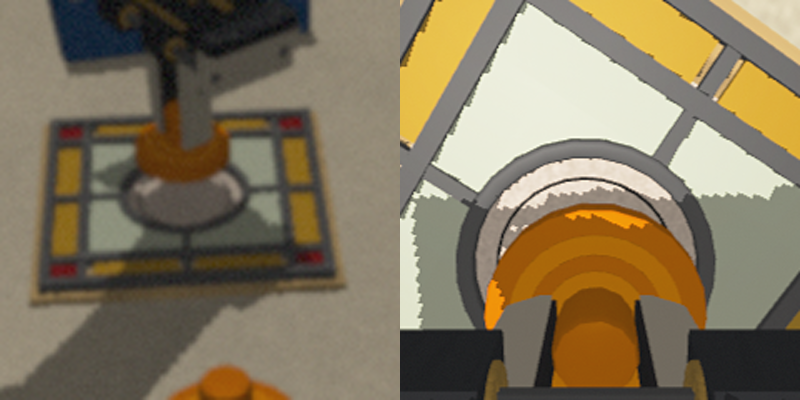

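The disc sits over the opening, about 3 mm to tool +y of its centre (crop x 596 against 586). I'll correct that while lowering.

{"name": "step_arm", "arguments": {
  "rows": [
    {"dx": 0.0005,"dy": -0.003,"dz": 0,"ax": 0,"ay": 0,"az": 0,"claw": 0.1},
    {"dx": 0,"dy": 0,"dz": 0.01,"ax": 0,"ay": 0,"az": 0,"claw": 0.1},
    {"dx": 0,"dy": 0,"dz": 0.01,"ax": 0,"ay": 0,"az": 0,"claw": 0.1},
    {"dx": 0,"dy": 0,"dz": 0.008,"ax": 0,"ay": 0,"az": 0,"claw": 0.1},
    {"dx": 0,"dy": 0,"dz": 0.005,"ax": 0,"ay": 0,"az": 0,"claw": 0.1},
    {"dx": 0,"dy": 0,"dz": 0.002,"ax": 0,"ay": 0,"az": 0,"claw": 0.1},
    {"dx": 0,"dy": 0,"dz": 0.001,"ax": 0,"ay": 0,"az": 0,"claw": 0.1},
    {"dx": 0,"dy": 0,"dz": 0,"ax": 0,"ay": 0,"az": 0,"claw": 0.1}
  ]
}}

```text
clock: 7.95
position: [475.6, 283.0, 26.7]
eef_rot: [0.978, 0.208, 0.0, -0.0]
force: [-0.1, 0.3, -1.4]
grip_width: 23.2
finger_force: 30.0
```

{"name": "step_arm", "arguments": {
  "rows": [
    {"dx": 0,"dy": 0,"dz": 0.001,"ax": 0,"ay": 0,"az": 0,"claw": 0.1},
    {"dx": 0,"dy": 0,"dz": 0.001,"ax": 0,"ay": 0,"az": 0,"claw": 0.1},
    {"dx": 0,"dy": 0,"dz": 0.001,"ax": 0,"ay": 0,"az": 0,"claw": 0.1},
    {"dx": 0,"dy": 0,"dz": 0,"ax": 0,"ay": 0,"az": 0,"claw": 0.1}
  ]
}}

```text
clock: 8.35
position: [475.5, 283.0, 23.7]
eef_rot: [0.978, 0.208, -0.0, -0.0]
force: [0.5, -0.1, -1.7]
grip_width: 23.3
finger_force: 30.0
```

{"name": "step_arm", "arguments": {
  "rows": [
    {"dx": 0,"dy": 0,"dz": 0.0007,"ax": 0,"ay": 0,"az": 0,"claw": 0.1},
    {"dx": 0,"dy": 0,"dz": 0,"ax": 0,"ay": 0,"az": 0,"claw": 0.1}
  ]
}}

```text
clock: 8.55
position: [475.6, 283.0, 23.0]
eef_rot: [0.978, 0.208, 0.0, -0.0]
force: [-0.2, -0.8, -1.1]
grip_width: 23.7
finger_force: 30.0
```

Not in contact yet, because the force still reads the held weight. Creeping down further.

{"name": "step_arm", "arguments": {
  "rows": [
    {"dx": 0,"dy": 0,"dz": 0.0005,"ax": 0,"ay": 0,"az": 0,"claw": 0.1},
    {"dx": 0,"dy": 0,"dz": 0,"ax": 0,"ay": 0,"az": 0,"claw": 0.1}
  ]
}}

```text
clock: 8.75
position: [475.5, 283.0, 23.0]
eef_rot: [0.978, 0.208, 0.0, -0.0]
force: [-1.5, 0.3, 2.8]
grip_width: 23.4
finger_force: 30.0
```

{"name": "step_arm", "arguments": {
  "rows": [
    {"dx": 0,"dy": 0,"dz": 0.0005,"ax": 0,"ay": 0,"az": 0,"claw": 0.1},
    {"dx": 0,"dy": 0,"dz": 0,"ax": 0,"ay": 0,"az": 0,"claw": 0.1}
  ]
}}

```text
clock: 8.95
position: [475.5, 283.0, 22.9]
eef_rot: [0.978, 0.208, 0.0, -0.0]
force: [-1.9, -0.4, 6.3]
grip_width: 23.4
finger_force: 30.0
```

It is on the floor: the force rises and the height matches the grasp height. Releasing and rising straight up.

{"name": "step_arm", "arguments": {
  "rows": [
    {"dx": 0,"dy": 0,"dz": 0,"ax": 0,"ay": 0,"az": 0,"claw": 0.3},
    {"dx": 0,"dy": 0,"dz": 0,"ax": 0,"ay": 0,"az": 0,"claw": 0.45},
    {"dx": 0,"dy": 0,"dz": 0,"ax": 0,"ay": 0,"az": 0,"claw": 0.5},
    {"dx": 0,"dy": 0,"dz": -0.005,"ax": 0,"ay": 0,"az": 0,"claw": 0.5},
    {"dx": 0,"dy": 0,"dz": -0.015,"ax": 0,"ay": 0,"az": 0,"claw": 0.5},
    {"dx": 0,"dy": 0,"dz": -0.03,"ax": 0,"ay": 0,"az": 0,"claw": 0.5},
    {"dx": 0,"dy": 0,"dz": -0.04,"ax": 0,"ay": 0,"az": 0,"claw": 0.5},
    {"dx": 0,"dy": 0,"dz": -0.04,"ax": 0,"ay": 0,"az": 0,"claw": 0.5},
    {"dx": 0,"dy": 0,"dz": -0.02,"ax": 0,"ay": 0,"az": 0,"claw": 0.5},
    {"dx": 0,"dy": 0,"dz": 0,"ax": 0,"ay": 0,"az": 0,"claw": 0.5}
  ]
}}

```text
clock: 9.95
position: [477.5, 284.3, 175.7]
eef_rot: [0.978, 0.208, 0.004, -0.001]
force: [0.9, -0.1, -0.1]
grip_width: 46.2
finger_force: 0.0
```

```bash
python3 -c "
from h import *
wsnap('w6')
n=vision.snapshot('side')[:,:,::-1]
w=cv2.imread('pics/w6.png')
cv2.imwrite('pics/m6.png',np.hstack([cv2.resize(n[80:420,160:400],(400,567)),cv2.resize(w[60:320,185:368],(400,567))]))"
```

```text
9.95 [477.5 284.3 175.7] [ 0.9782  0.2078  0.0038 -0.0014] 46.217685800149816 [ 0.9 -0.1 -0.1]
```

View pics/m6.png

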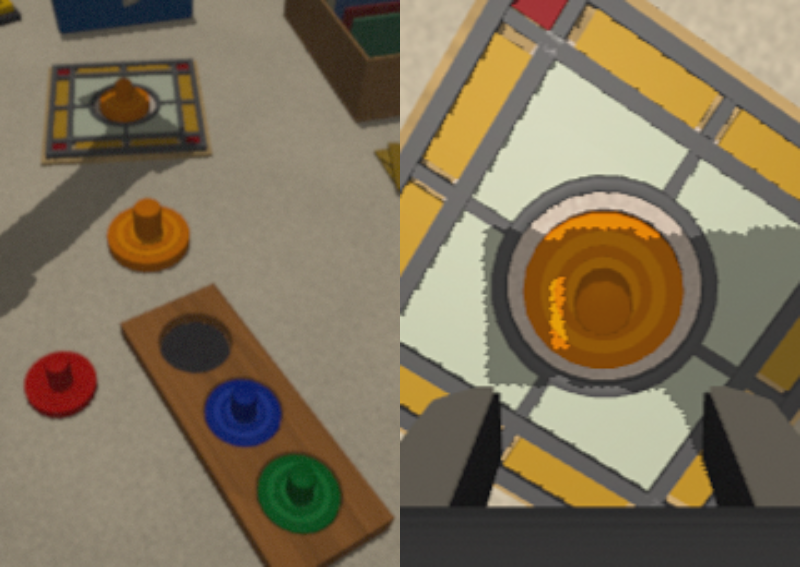

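The roundel lies flat and boss up inside the lead ring: disc centre near (603,290), ring centre near (605,285). The green and blue roundels are still in their pockets, and the gripper is clear.

```bash
python3 -c "
from plant import order
print(order.finish_job())"
```

```text
the job is handed in; nothing more can be done
None
```

The amber roundel is flat and boss up in the panel's opening, lowered to contact before release; green and blue are untouched in the tray, and the job was handed in at about 10 s, though no verdict came back.

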